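# Unlock the cabinet hatch with the blade key

## Task

Unlock the hatch of the small grey control cabinet: take the red-handled blade key from its stand, put its blade fully down into the slot of the round lock on the hatch, and turn the lock a quarter turn counter-clockwise (seen from above) until the slot lines up with the green marks. Leave the key standing in the slot and let go of it; turn the lock only with this key, and leave the yellow square key in its stand.

Things in the scene. Friction and masses are not known exactly. Their poses are not given: they have to be found in the camera images.
- blade_key: the right key: loose, 120 g, 100 mm tall, upright in its stand, blade down. Red paddle handle 12 mm thick (x), 46 mm wide (y), 52 to 100 mm above the origin: grip it across the 12 mm, 75 mm up. Below, a 22 mm round collar, then a flat steel blade 5 mm thick (x), 40 mm wide (y). Origin: centre of the blade's foot; z up to the handle; x the thin direction (a half turn changes nothing).
- square_key: the wrong key: same handle in yellow, same size and axes, but a 16 mm square shaft in place of the blade; leave it. Each key stands 20 mm deep in its own fixed dark steel block (60 x 70 mm, 24 mm high); the two blocks may change places.
- slot (a point): centre of the slot's mouth, on the upright axis of the round brass lock cap (76 mm across, rim 1 mm above this point), about 104 mm above the table. x lies along the slot and turns with it, z up. Slot 60 mm long, 11 mm wide (mouth flared to 18 mm), 15.5 mm deep, black inside. The cap stands on the white hatch (84 mm high) between two red marks (locked) and two green marks (unlocked).
- lock (a joint): turn of the lock, rad: 0 = locked, slot in line with the red marks; grows counter-clockwise seen from above; 1.571 = unlocked, slot in line with the green marks; stop at 1.6. Starts at 0 to 0.2, stays where it is left, friction about 0.1 Nm. The blade has up to about 9 degrees of play in the slot before it drives the cap.
- cabinet: the fixed grey control cabinet, 200 mm (x) x 170 mm (y), 80 mm high without its hatch plate; origin at the centre of its underside; the lock's axis lies at x = -30 mm, y = 0; red marks along its x, green marks along its y direction from the lock's axis.
There are look-alikes about, which are no part of the job. Of the things like the blade_key, leave any that is pink or purple; of the rest the larger one is meant.

How it is judged:
By the outcome, as a careful person would: the job done as asked, in the order asked, and still so for the second after the job is handed in, with the robot touching nothing.
It also fails if it takes over 45 s, if anything falls off the work surface, if the arm or the gripper's body presses on something with over 40 N, if the wrist force passes 120 N, or if a joint passes its speed limit or range.

## Robot

A 6-joint arm with a two-finger parallel gripper is mounted at the origin on the work surface; the furniture and walls round the work are solid. World frame = base frame: x ahead of the robot, y to its left, z up, the work surface at z = 0. Lengths are in m, angles in rad, forces in N, time in s.
With the tool pointing down it reaches from about 0.375 to 0.975 m from the base axis. Payload 3.8 kg.
Tool frame: the origin (TCP) lies midway between the tips of the shut fingers; the grasp point (between the pads) lies 19 mm behind it; z points along the fingers, y is the direction in which the jaws open and shut (so a half turn about z gives the same grasp; the last joint's range is limited). The gripper opens to 85 mm and grips with 20 to 120 N. Pads are 22 mm wide; open, the fingers measure 114 mm over their backs; the gripper's body (76 mm by 85 mm) begins 54 mm behind the grasp point. The pads swing forward as they close: fully open they stand 13 mm farther back than shut.
Start: joints at [-1.248, 0.264, 1.604, -0, 1.274, -0.037], TCP at [0.238, -0.632, 0.231] pointing down, gripper open.
Joint ranges: [-2.63, 2.63], [-0.94, 2.18], [0.31, 2.57], [-1.31, 4.45], [0, 2.66], [-2.55, 2.55]. Speed limits (rad/s): [2.57, 2.57, 3.14, 3.14, 3.14, 3.14].

## Interface

Orientations are given as [roll, pitch, yaw] about the fixed x, y, z axes, in that order (R = Rz(yaw) Ry(pitch) Rx(roll)).
In Python, from bench import sensors, read_camera, camera_info, bot, boxes_of, trace, tip_of gives the robot as it stands.
- The arm moves only by the tool apply_moves, never from a script. Its argument "commands" is a list of rows, each a list of 3 entries, a list of its own where there are three numbers: the shift along the tool's x, y, z scaled (see below), then the turn, a rotation vector about the tool's x, y, z scaled (see below), then the opening, from 0 (shut) to 1 (fully open). In form: [[[dx, dy, dz], [wx, wy, wz], gripper], ...]. A call has 1 to 12 rows; each row is the pose to reach, as a shift and turn from the pose commanded when the call began, along the tool's axes at that moment, turning the shorter way round; what a row does not reach only later rows make up. The controller multiplies each number of a shift by 1000 mm and each number of a turn by 180 degrees. A row lasts 1/12 s, in which the tool goes at most 41.7 mm and 7.16 degrees, less where a joint would pass 70% of its speed; a pose out of reach is approached as far as the arm can. A call with a number of a shift or a turn outside -1 to 1 is refused whole. A call with a gripper value outside its range is refused whole. The fingers move at their own pace and stop on an object; "squeeze" is the grip in N (left out, the last holds). Time passes only in rows, so rows that repeat a pose let the fingers close. It gives the time, the measured TCP pose, the force and the opening at its end, in the units of the state.
- sensors.get_state(): the state, without advancing time (a new reading comes with each control period).
- read_camera(name): name is "scene" or "top" or "wrist"; returns the picture (384x512x3 uint8, blue, green, red); there is no depth.
- camera_info(name): a dict with "fx", "fy", "cx", "cy" (pixels), "rvec" (rotation vector, rad) and "tvec" (3), from world to camera coordinates, as OpenCV has them. Camera axes: x right, y down, z forward; pixel columns grow to the right and rows downward; lengths in m; the calibration is good to about 2 mm. A picture is of the moment at which its call begins: read the wrist's pose just before it. camera_info takes no time and is no camera call; for the wrist camera it gives the pose at the moment of the call.
- bot.close_job(): hands the job in, once; it reports no verdict.
Trained networks look in the newest picture that a camera, given by its name, has taken for a name from the list of things; names that differ only in an ending like _2 or _b are one class to them, and where a whole thing is asked for, a point or a joint stands for the part that bears it (a point fixed in the world has none). Each returns a list of dicts, best first, with "p" (0 to 1); they miss things now and then, are a little off and sometimes report something else, mostly with a low value. They report only what shows in the picture. A call takes as long as a camera call. They do not tell look-alikes from the thing itself.
- boxes_of(camera, query): "centre" ([column, row] as shares, 0 to 1, of the picture: columns of its width, rows of its height, amid what is visible of it).
- trace(camera, query): "region" (384x512 bool, what is visible of it) and "centre" ([column, row] as shares, 0 to 1, of the picture: columns of its width, rows of its height, amid what is visible of it).
- tip_of(camera, query): "centre" ([column, row] as shares, 0 to 1, of the picture: columns of its width, rows of its height: a listed point, or the origin of a listed thing).
The state is a dict: "time": time; "qpos": joint angles; "qd": joint speeds; "joint_efforts": joint torques, N m; "ee_pos": TCP position; "tcp_rot": TCP orientation; "wrist_force": force on the tool from outside, world axes, zero at the start; "moment": the same for the moment, N m; "finger_gap": finger opening in m.
Only numpy, scipy, OpenCV 4.12 (cv2) and the standard library are available. Lean on these libraries where they do the work, as an engineer would, in place of code of your own. Each camera call takes 0.05 s, during which the arm holds its last target.

## Working session

There is one attempt and no reset: what is moved stays moved. The work goes in short steps, Python scripts to look and compute and a tool call to move; the robot and the scene stay as the last step left them, time stands still between calls to the robot, and variables do not carry over. Pictures are saved under pics/ and viewed, and the job is handed in when it is done.

Besides the shell and the picture viewer there is one more tool, called in YAML: its name, and indented under it one key for each argument. apply_moves: Moves the arm, as the interface text tells. Its arguments: {"type":"object","properties":{"commands":{"type":"array","items":{"type":"array"}},"squeeze":{"type":"number"}},"required":["commands"]}

```bash
mkdir -p pics
python3 - <<'E'
from bench import *
import cv2,numpy as np
s=sensors.get_state();print({k:np.round(v,3).tolist() for k,v in s.items()})
for n in("scene","top","wrist"):
    im=read_camera(n);cv2.imwrite(f"pics/{n}0.png",im);print(n,camera_info(n))
    for q in("blade_key","square_key","slot","cabinet"):
        print(q,[(np.round(np.array(d["centre"])*[512,384],1).tolist(),round(d["p"],2)) for d in tip_of(n,q)])
E
```

```text
{'time': 0.0, 'qpos': [-1.248, 0.265, 1.605, 0.0, 1.274, -0.037], 'qd': [-0.001, -0.0, 0.0, 0.001, 0.001, -0.001], 'joint_efforts': [-0.001, -51.512, -36.731, -0.0, 0.013, -0.0], 'ee_pos': [0.237, -0.631, 0.23], 'tcp_rot': [-3.139, -0.0, 0.36], 'wrist_force': [0.809, 0.14, 0.628], 'moment': [-0.029, -0.037, -0.003], 'finger_gap': 0.086}
scene {'fx': 388.8809505210593, 'fy': 388.8809505210593, 'cx': 258.9897751266762, 'cy': 194.05263533170873, 'rvec': array([ 0.82025691, -2.61723327,  1.00087673]), 'tvec': array([0.42095734, 0.3490083 , 0.69428196])}
blade_key [([317.3, 159.0], 0.75), ([264.1, 189.7], 0.66), ([267.0, 163.7], 0.54), ([295.5, 176.6], 0.53)]
square_key [([308.7, 228.0], 0.51)]
slot [([195.4, 250.4], 0.65)]
cabinet [([191.9, 271.6], 0.6)]
top {'fx': 443.20948150188207, 'fy': 443.20948150188207, 'cx': 252.78087608359246, 'cy': 190.6458074372895, 'rvec': array([ 2.17470188, -2.16728478,  0.11563665]), 'tvec': array([-0.0987129 ,  0.55986082,  0.99294628])}
blade_key [([321.6, 187.2], 0.73), ([362.3, 199.5], 0.69), ([282.0, 170.0], 0.61), ([317.4, 153.9], 0.59), ([160.0, 172.4], 0.32)]
square_key [([263.7, 238.6], 0.53)]
slot [([264.6, 236.4], 0.73), ([149.6, 179.3], 0.68)]
cabinet [([156.8, 171.4], 0.59)]
wrist {'fx': 298.8119852723221, 'fy': 298.8119852723221, 'cx': 256.3372042558556, 'cy': 193.66554956958248, 'rvec': array([-2.38631416,  1.65052469,  0.23240401]), 'tvec': array([-0.67648568, -0.03731481,  0.3789157 ])}
blade_key []
square_key []
slot []
cabinet []
```

View pics/scene0.png

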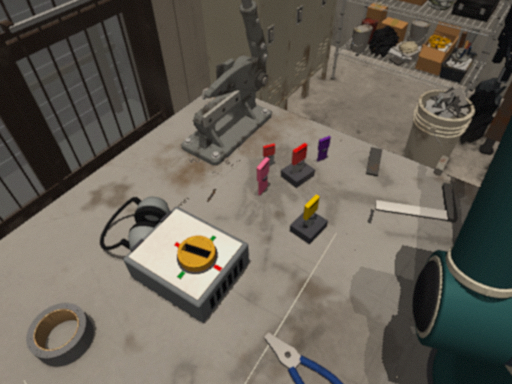

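View pics/top0.png

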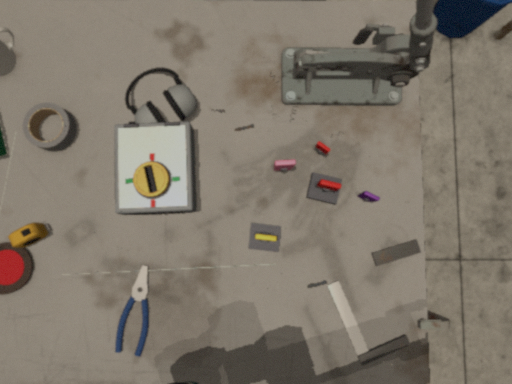

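Run:
```python
import cv2
a=cv2.imread("pics/top0.png");cv2.imwrite("pics/topz.png",cv2.resize(a[120:270,240:400],None,fx=4,fy=4,interpolation=cv2.INTER_CUBIC)[:600])
a=cv2.imread("pics/scene0.png");cv2.imwrite("pics/scenez.png",cv2.resize(a[110:250,230:390],None,fx=4,fy=4,interpolation=cv2.INTER_CUBIC))
```

```text
(no output)
```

View pics/topz.png

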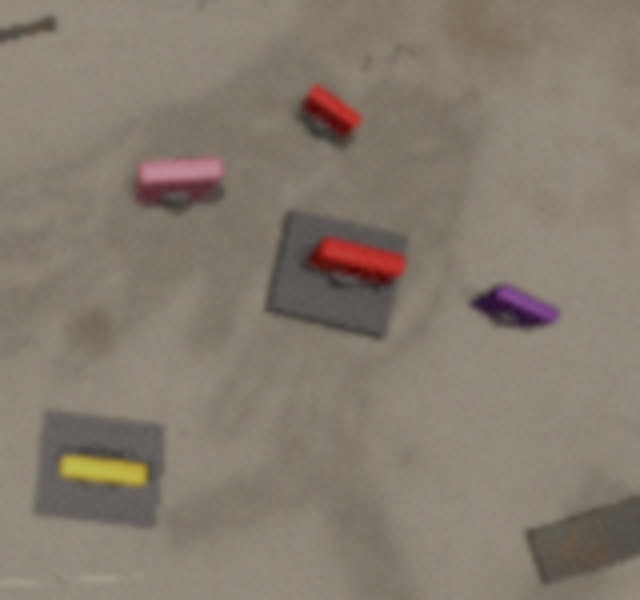

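View pics/scenez.png

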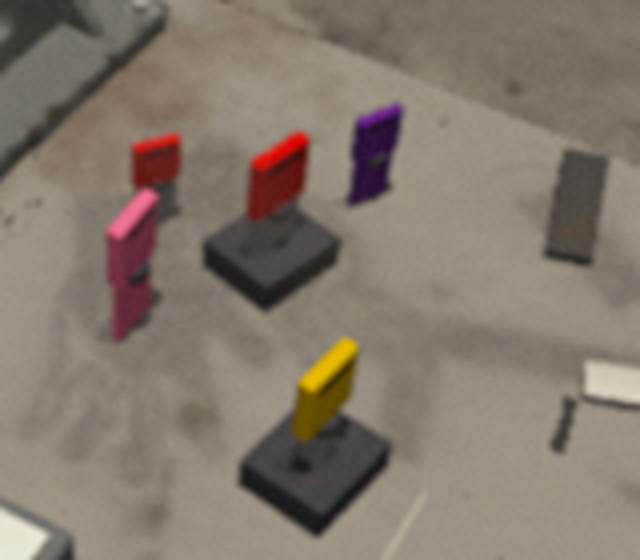

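Candidates (top image): red key in the stand (329,186), small red key (322,148), pink (285,165) and purple (370,196), with the yellow square key at (265,238). The purple and pink ones are excluded, and of the two red ones the larger is the one in the stand at (329,186), as the crop confirms. Next I'll measure it.

```bash
cat > h.py <<'E'
from bench import *
import cv2,numpy as np
from scipy.spatial.transform import Rotation as R
def cam(n):
    c=camera_info(n);K=np.array([[c['fx'],0,c['cx']],[0,c['fy'],c['cy']],[0,0,1]]);Rm=cv2.Rodrigues(np.array(c['rvec']))[0];return K,Rm,np.array(c['tvec'])
def toplane(C,uv,z):
    K,Rm,t=C;uv=np.atleast_2d(uv);d=(Rm.T@np.linalg.inv(K)@np.c_[uv,np.ones(len(uv))].T).T;o=-Rm.T@t
    return o+d*((z-o[2])/d[:,2])[:,None]
def proj(C,P):
    K,Rm,t=C;return cv2.projectPoints(np.atleast_2d(np.array(P,float)),cv2.Rodrigues(Rm)[0],t,K,None)[0][:,0]
def tri(C1,u1,C2,u2):
    P=[C[0]@np.c_[C[1],C[2]] for C in(C1,C2)]
    X=cv2.triangulatePoints(P[0],P[1],np.array(u1,float),np.array(u2,float))[:,0];return X[:3]/X[3]
def tool():
    s=sensors.get_state();return s,np.array(s['ee_pos']),R.from_euler('xyz',s['tcp_rot'])
E
python3 - <<'E'
from h import *
T,S,W=cam("top"),cam("scene"),cam("wrist")
s,p,r=tool()
o=-W[1].T@W[2];print("cam in tool",r.inv().apply(o-p),"axes",r.inv().apply(W[1]).round(2))
print("key origin z4",toplane(T,[[321.6,187.2]],.004),"scene",toplane(S,[[295.5,176.6]],.004))
for c,n in((T,"top"),(S,"scene")):
    im=cv2.imread(f"pics/{n}0.png").astype(int)
    m=((im[...,2]>130)&(im[...,1]<60)&(im[...,0]<60)).astype(np.uint8)
    k,l,st,ce=cv2.connectedComponentsWithStats(m)
    for i in range(1,k):
        if st[i,4]>15: print(n,st[i],ce[i].round(1))
print("slot",toplane(T,[[149.6,179.3]],.104),toplane(S,[[195.4,250.4]],.104))
print("slot tri",tri(T,[149.6,179.3],S,[195.4,250.4]))
print("cab",toplane(T,[[156.8,171.4]],0),toplane(S,[[191.9,271.6]],0))
print("red key handle",tri(T,[330,185.5],S,[300,154]))
for n,u in dict(small=[317.4,153.9],pink=[282,170],purple=[362.3,199.5],yel=[263.7,238.6]).items(): print(n,toplane(T,[u],.0))
E
```

```text
cam in tool [ 0.06964577  0.0012297  -0.14351668] axes [[ 0.    1.   -0.  ]
 [-0.96  0.   -0.28]
 [-0.28  0.    0.96]]
key origin z4 [[ 0.57152675 -0.25965299  0.004     ]] scene [[ 0.56871326 -0.2506098   0.004     ]]
top [318 142  11   9  38] [323.2 146.3]
top [320 179  21  10 103] [330.  183.5]
top [  0 250  24  35 696] [ 10.  266.6]
scene [263 144  12   4  24] [268.5 145.6]
scene [293 144  14   9  53] [299.5 147.8]
scene [214 265   7   5  19] [217.  267.2]
slot [[0.57607369 0.12422224 0.104     ]] [[0.57905711 0.12571806 0.104     ]]
slot tri [0.57728741 0.12499283 0.10402464]
cab [[0.60834483 0.1315754  0.        ]] [[0.60551928 0.12737901 0.        ]]
red key handle [ 0.5685397  -0.26667603  0.07362148]
small [[ 0.65209621 -0.25125258  0.        ]]
pink [[ 0.61285841 -0.16638765  0.        ]]
purple [[ 0.54301442 -0.35639322  0.        ]]
yel [[ 0.45019935 -0.12288557  0.        ]]
```

apply_moves:
  commands:
    - [[0.442,-0.23,0.01],[0,0,-0.321],1]
    - [[0.442,-0.23,0.01],[0,0,-0.321],1]
    - [[0.442,-0.23,0.01],[0,0,-0.321],1]
    - [[0.442,-0.23,0.01],[0,0,-0.321],1]
    - [[0.442,-0.23,0.01],[0,0,-0.321],1]
    - [[0.442,-0.23,0.01],[0,0,-0.321],1]
    - [[0.442,-0.23,0.01],[0,0,-0.321],1]
    - [[0.442,-0.23,0.01],[0,0,-0.321],1]
    - [[0.442,-0.23,0.01],[0,0,-0.321],1]
    - [[0.442,-0.23,0.01],[0,0,-0.321],1]
    - [[0.442,-0.23,0.01],[0,0,-0.321],1]
    - [[0.442,-0.23,0.01],[0,0,-0.321],1]

```text
time: 1.75
ee_pos: [0.5716, -0.259, 0.2216]
tcp_rot: [3.141, 0.0, 1.369]
wrist_force: [0.1, -0.2, -0.2]
finger_gap: 0.0853
```

apply_moves:
  commands:
    - [[0,0,0],[0,0,0],0.7]
    - [[0,0,0],[0,0,0],0.7]
    - [[0,0,0],[0,0,0],0.7]

```text
time: 2.0
ee_pos: [0.5702, -0.2609, 0.2212]
tcp_rot: [-3.141, 0.001, 1.369]
wrist_force: [0.1, 0.4, 0.1]
finger_gap: 0.0597
```

Run:
```python
from h import *
s,p,r=tool();print(s['time'],p,s['tcp_rot'],s['finger_gap'])
im=read_camera("wrist");cv2.imwrite("pics/w1.png",im)
for q in("blade_key","square_key"):
    print(q,[(np.round(np.array(d["centre"])*[512,384],1).tolist(),round(d["p"],2)) for d in tip_of("wrist",q)])
```

```text
2.0 [ 0.57020026 -0.26086829  0.22117026] [-3.14100678e+00  5.87413707e-04  1.36935705e+00] 0.059678220288303704
blade_key [([255.8, 169.2], 0.9), ([250.6, 240.3], 0.83), ([278.6, 76.7], 0.81), ([325.7, 145.1], 0.69)]
square_key [([131.5, 68.0], 0.76)]
```

View pics/w1.png

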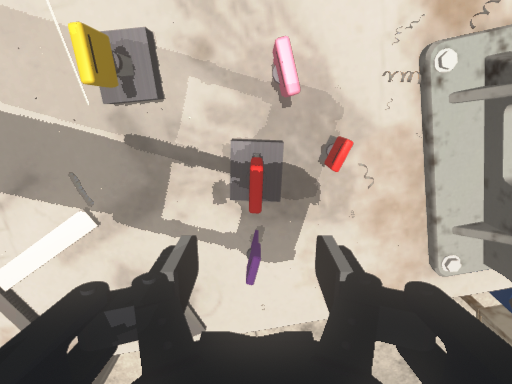

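The red key in the stand is at (256,185), the small red one at (340,154), the pink at (287,65) and the purple at (254,260). I'll measure the handle precisely.

Run:
```python
from h import *
W=cam("wrist");s,p,r=tool()
im=cv2.imread("pics/w1.png")
cv2.imwrite("pics/w1z.png",cv2.resize(im[130:225,215:300],None,fx=6,fy=6,interpolation=cv2.INTER_CUBIC))
hsv=cv2.cvtColor(im,cv2.COLOR_BGR2HSV).astype(int)
m=(((hsv[...,0]<8)|(hsv[...,0]>172))&(hsv[...,1]>170)&(hsv[...,2]>60));m[:,:230]=0;m[:,290:]=0;m[:140]=0;m[225:]=0
for y in range(150,218,3):
    x=np.where(m[y])[0]
    if len(x):print(y,x.min(),x.max(),im[y,x.min():x.max()+1,2].tolist())
# predicted box for pose guess
def box(x,y,yaw):
    c=[];
    for z in(.056,.104):
        for a,b in((-.006,-.023),(.006,-.023),(.006,.023),(-.006,.023)):
            c.append([x+a*np.cos(yaw)-b*np.sin(yaw),y+a*np.sin(yaw)+b*np.cos(yaw),z])
    return np.array(c)
# fit hull mask IoU
from scipy.optimize import minimize
mm=m.astype(np.uint8)
def cost(v):
    h=cv2.convexHull(np.float32(proj(W,box(*v))))
    a=np.zeros((384*4,512*4),np.uint8);cv2.fillConvexPoly(a,np.int32(np.round((h+.5)*4)),1)
    a=cv2.resize(a.astype(np.float32),(512,384),interpolation=cv2.INTER_AREA)
    return np.abs(a-mm)[140:225,230:290].sum()
b=None
for y0 in(-.25,-.26,-.27):
    o=minimize(cost,[.57,y0,-.2],method='Nelder-Mead',options=dict(initial_simplex=[[.57,y0,-.2],[.58,y0,-.2],[.57,y0+.01,-.2],[.57,y0,-.1]],xatol=1e-4))
    print(o.x,o.fun,mm.sum())
    if b is None or o.fun<b.fun:b=o
x,y,yaw=b.x
print("tool-frame offset of key",r.inv().apply(np.array([x,y,0])-p), "tool yaw wanted",yaw+np.pi/2,"now",s['tcp_rot'][2])
print("top-face corner px",proj(W,box(*b.x)).round(1).tolist())
```

```text
159 252 260 [150, 152, 152, 153, 152, 152, 151, 150, 148]
162 251 261 [150, 152, 154, 155, 155, 154, 155, 154, 154, 151, 145]
165 251 261 [167, 194, 207, 199, 153, 160, 192, 150, 155, 185, 155]
168 250 262 [189, 238, 247, 251, 251, 251, 250, 250, 250, 250, 248, 239, 218]
171 250 262 [145, 160, 181, 162, 162, 163, 163, 168, 214, 248, 187, 177, 159]
174 250 262 [146, 156, 159, 161, 161, 162, 162, 163, 163, 162, 159, 155, 142]
177 250 262 [149, 156, 159, 161, 162, 162, 161, 162, 161, 161, 158, 154, 140]
180 250 261 [150, 156, 160, 162, 161, 161, 162, 161, 162, 161, 158, 152]
183 250 261 [152, 156, 161, 162, 161, 161, 161, 161, 161, 161, 157, 152]
186 250 261 [153, 157, 160, 162, 161, 161, 161, 161, 161, 161, 157, 150]
189 250 261 [154, 157, 160, 161, 161, 161, 162, 161, 161, 160, 156, 149]
192 250 261 [154, 157, 160, 162, 161, 161, 161, 161, 161, 159, 156, 146]
195 250 261 [155, 157, 161, 161, 161, 162, 161, 161, 161, 159, 155, 145]
198 250 261 [156, 159, 162, 161, 162, 162, 161, 161, 161, 158, 154, 142]
201 250 260 [155, 159, 162, 162, 161, 161, 161, 161, 161, 159, 154]
204 249 260 [144, 155, 158, 162, 162, 162, 161, 162, 160, 160, 157, 152]
207 249 260 [146, 155, 159, 162, 162, 161, 160, 161, 160, 160, 158, 152]
210 249 260 [150, 157, 160, 161, 160, 161, 160, 161, 160, 160, 156, 154]
[ 0.56797223 -0.26462539 -0.24142322] 124.5625 643
[ 0.56806202 -0.26467276 -0.24535705] 125.1875 643
[ 0.56826181 -0.26508056 -0.24742734] 126.0625 643
tool-frame offset of key [-0.00264782 -0.00092987  0.22132672] tool yaw wanted 1.3293731037672964 now 1.3663688784934367
top-face corner px [[248.9, 198.3], [260.0, 198.7], [261.8, 156.3], [250.2, 155.9], [247.6, 213.4], [260.6, 213.9], [262.8, 164.9], [249.2, 164.4]]
```

View pics/w1z.png

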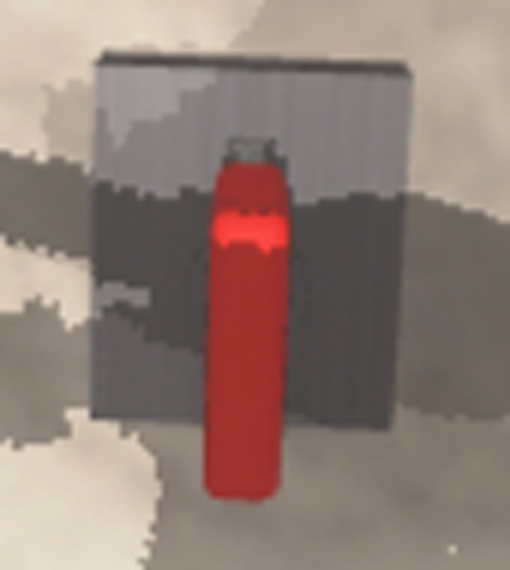

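apply_moves:
  commands:
    - [[-0.0026,-0.0009,0.04],[0,0,0.012],0.7]
    - [[-0.0026,-0.0009,0.08],[0,0,0.012],0.7]
    - [[-0.0026,-0.0009,0.11],[0,0,0.012],0.7]
    - [[-0.0026,-0.0009,0.14],[0,0,0.012],0.7]
    - [[-0.0026,-0.0009,0.161],[0,0,0.012],0.7]
    - [[-0.0026,-0.0009,0.161],[0,0,0.012],0.7]
    - [[-0.0026,-0.0009,0.161],[0,0,0.012],0.7]
  squeeze: 70

```text
time: 2.73
ee_pos: [0.5671, -0.2638, 0.059]
tcp_rot: [-3.138, -0.001, 1.329]
wrist_force: [0.6, 0.4, 0.0]
finger_gap: 0.0596
```

Run:
```python
from h import *
s,p,r=tool();print(s['time'],p,s['tcp_rot'],s['finger_gap'],s['wrist_force'])
im=read_camera("wrist");cv2.imwrite("pics/w2.png",im)
```

```text
2.7333 [ 0.56707133 -0.26381845  0.05900763] [-3.13818015e+00 -7.17622192e-04  1.32858788e+00] 0.059583189798148396 [0.60765668 0.43506896 0.01495398]
```

View pics/w2.png

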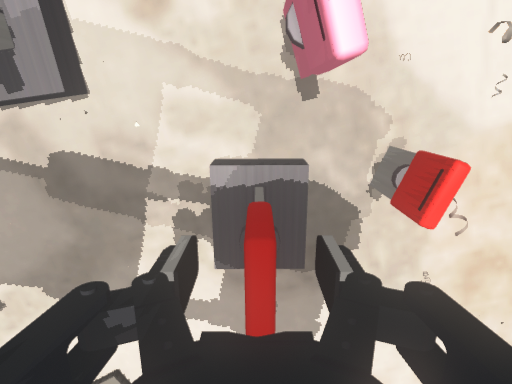

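The red handle at (260,270) stands centred between the fingers, so I'm closing.

apply_moves:
  commands:
    - [[0,0,0],[0,0,0],0]
    - [[0,0,0],[0,0,0],0]
    - [[0,0,0],[0,0,0],0]
    - [[0,0,0],[0,0,0],0]
    - [[0,0,0],[0,0,0],0]
    - [[0,0,0],[0,0,0],0]
    - [[0,0,0],[0,0,0],0]
    - [[0,0,0],[0,0,0],0]
  squeeze: 70

```text
time: 3.45
ee_pos: [0.5697, -0.2637, 0.0621]
tcp_rot: [3.14, 0.001, 1.331]
wrist_force: [-1.8, -0.6, 6.7]
finger_gap: 0.0111
```

apply_moves:
  commands:
    - [[0,0,-0.02],[0,0,0],0]
    - [[0,0,-0.04],[0,0,0],0]
    - [[0,0,-0.08],[0,0,0],0]
    - [[0,0,-0.12],[0,0,0],0]
    - [[0,0,-0.15],[0,0,0],0]
    - [[0,0,-0.15],[0,0,0],0]

```text
time: 3.95
ee_pos: [0.5734, -0.2653, 0.2197]
tcp_rot: [3.127, 0.003, 1.331]
wrist_force: [1.1, -0.9, 0.6]
finger_gap: 0.0111
```

Run:
```python
from h import *
s,p,r=tool();print(s['time'],p,s['tcp_rot'],s['finger_gap'],s['wrist_force'])
for n in("wrist","scene"):
    im=read_camera(n);cv2.imwrite(f"pics/{n}3.png",im)
```

```text
3.95 [ 0.57341016 -0.26529715  0.2197157 ] [3.12719816 0.00333419 1.33078301] 0.01113341415166803 [ 1.06484414 -0.8676334   0.63071493]
```

View pics/wrist3.png

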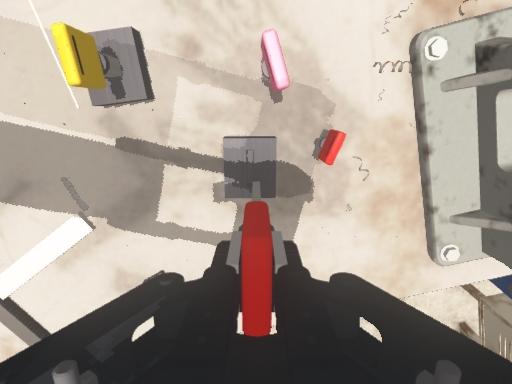

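View pics/scene3.png

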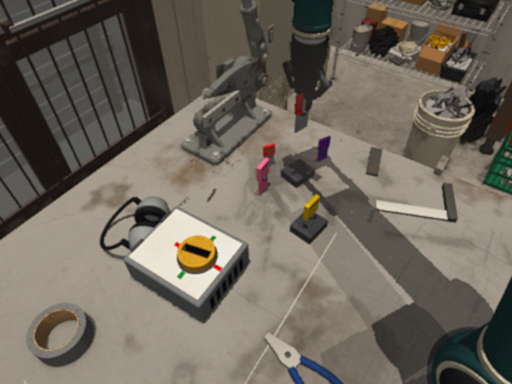

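apply_moves:
  commands:
    - [[0.361,-0.136,0],[0,0,0.376],0]
    - [[0.361,-0.136,0],[0,0,0.376],0]
    - [[0.361,-0.136,0],[0,0,0.376],0]
    - [[0.361,-0.136,0],[0,0,0.376],0]
    - [[0.361,-0.136,0],[0,0,0.376],0]
    - [[0.361,-0.136,0],[0,0,0.376],0]
    - [[0.361,-0.136,0],[0,0,0.376],0]
    - [[0.361,-0.136,0],[0,0,0.376],0]
    - [[0.361,-0.136,0],[0,0,0.376],0]
    - [[0.361,-0.136,0],[0,0,0.376],0]
    - [[0.361,-0.136,0],[0,0,0.376],0]
    - [[0.361,-0.136,0],[0,0,0.376],0]

```text
time: 5.05
ee_pos: [0.5208, 0.1212, 0.2077]
tcp_rot: [3.141, 0.004, 0.154]
wrist_force: [-0.1, -0.5, -1.5]
finger_gap: 0.011
```

apply_moves:
  commands:
    - [[0,0,0],[0,0,0],0]
    - [[0,0,0],[0,0,0],0]
    - [[0,0,0],[0,0,0],0]
    - [[0,0,0],[0,0,0],0]

```text
time: 5.38
ee_pos: [0.5229, 0.1185, 0.21]
tcp_rot: [3.141, 0.001, 0.148]
wrist_force: [0.5, -0.2, -2.2]
finger_gap: 0.011
```

Run:
```python
from h import *
s,p,r=tool();print(s['time'],p,s['tcp_rot'],s['finger_gap'],s['wrist_force'],s['moment'])
for n in("wrist","scene","top"):
    im=read_camera(n);cv2.imwrite(f"pics/{n}4.png",im)
for q in("slot","blade_key","cabinet"):
    for n in("wrist","top","scene"):
        print(q,n,[(np.round(np.array(d["centre"])*[512,384],1).tolist(),round(d["p"],2)) for d in tip_of(n,q)])
```

```text
5.3833 [0.52285395 0.11854999 0.20996463] [3.14144313e+00 5.30354092e-04 1.47801251e-01] 0.011044319630752064 [ 0.50883004 -0.15315102 -2.15091307] [ 0.05298403  0.06047692 -0.01095339]
slot wrist [([259.3, 125.0], 0.64)]
slot top [([148.5, 182.9], 0.67)]
slot scene [([192.3, 253.4], 0.95)]
blade_key wrist []
blade_key top [([280.5, 166.7], 0.75), ([318.8, 151.5], 0.7), ([364.5, 201.3], 0.66), ([145.3, 202.3], 0.4)]
blade_key scene [([214.5, 250.4], 0.96), ([270.2, 166.0], 0.72), ([263.8, 191.2], 0.56), ([318.8, 161.2], 0.55)]
cabinet wrist [([261.2, 92.2], 0.9)]
cabinet top [([157.5, 171.4], 0.63)]
cabinet scene [([189.9, 274.4], 0.76)]
```

View pics/wrist4.png

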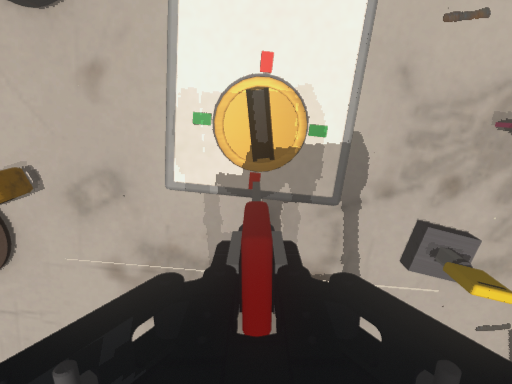

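The wrist view shows the brass cap at (260,123), with its slot running from (256,88) to (264,160), between the red and green marks. I'll fit the cap, the slot, the marks and the held key.

```bash
cat > fit.py <<'E'
from h import *
def fit(im,C,roi=None):
    hsv=cv2.cvtColor(im,cv2.COLOR_BGR2HSV).astype(int);H,S,V=[hsv[...,i] for i in range(3)]
    m=((H>12)&(H<30)&(S>110)&(V>50)).astype(np.uint8)
    if roi: 
        k=np.zeros_like(m);k[roi[1]:roi[3],roi[0]:roi[2]]=1;m*=k
    k,l,st,ce=cv2.connectedComponentsWithStats(m);i=1+st[1:,4].argmax()
    c=max(cv2.findContours((l==i).astype(np.uint8),cv2.RETR_EXTERNAL,cv2.CHAIN_APPROX_NONE)[0],key=len)
    h=cv2.convexHull(c)[:,0].astype(float)
    P=toplane(C,c[:,0].astype(float),.105)
    (x,y),rad=cv2.minEnclosingCircle(np.float32(P[:,:2]*1000));
    e=cv2.fitEllipse(np.float32(P[:,:2]*1000))
    print("cap circ",x,y,rad,"ellipse",e)
    f=np.zeros_like(m);cv2.fillConvexPoly(f,np.int32(cv2.convexHull(c)),1)
    d=(f>0)&(V<75)
    k,l,st,ce=cv2.connectedComponentsWithStats(d.astype(np.uint8));i=1+st[1:,4].argmax()
    ys,xs=np.where(l==i);Q=toplane(C,np.c_[xs,ys].astype(float),.104)
    r=cv2.minAreaRect(np.float32(Q[:,:2]*1000));q=Q[:,:2]-Q[:,:2].mean(0);w,v=np.linalg.eigh(q.T@q)
    print("slot rect",r,"pca yaw",np.arctan2(v[1,1],v[0,1]),"mean",Q.mean(0)[:2]*1000)
    return l==i
E
python3 - <<'E'
from fit import *
s,p,r=tool();C=cam("wrist");im=cv2.imread("pics/wrist4.png")
print(p)
fit(im,C,(200,60,320,180))
hsv=cv2.cvtColor(im,cv2.COLOR_BGR2HSV).astype(int);H,S,V=[hsv[...,i] for i in range(3)]
for n,m in(("green",(H>50)&(H<90)&(S>120)),("red",((H<6)|(H>174))&(S>150)&(V>80))):
    k,l,st,ce=cv2.connectedComponentsWithStats(m.astype(np.uint8))
    for i in range(1,k):
        if st[i,4]>30:print(n,st[i],toplane(C,[ce[i]],.084)[0,:2]*1000)
# held key prediction
for z in(.056,.004,-.044):
  print(z,proj(C,p+r.apply([[0,-.02 if z==.056 else -.023,z]]))) if 0 else None
fx=p+r.apply(np.array([[.020,-.0025,.056],[.020,.0025,.056],[.023,-.006,-.044],[.023,.006,-.044],[-.023,-.006,-.044],[-.023,.006,-.044]]))
print(proj(C,fx).round(1))
cv2.imwrite("pics/w4z.png",cv2.resize(im[60:340,200:320],None,fx=2.1,fy=2.1,interpolation=cv2.INTER_CUBIC))
cv2.imwrite("pics/w4y.png",cv2.resize(im[160:240,215:300],None,fx=7,fy=7,interpolation=cv2.INTER_CUBIC))
E
```

```text
[0.52275346 0.11979048 0.21030163]
cap circ 578.5938110351562 123.5941162109375 37.780059814453125 ellipse ((578.7178955078125, 123.63167572021484), (74.33528900146484, 74.6244125366211), 26.997962951660156)
slot rect ((578.5903930664062, 123.70103454589844), (56.83216857910156, 17.635271072387695), 14.365972518920898) pca yaw -2.865099220893399 mean [574.43055571 123.20745879]
green [309 126  18  11 136] [580.33329039  71.77755706]
red [260  52  13  21 216] [629.8476844 126.26623  ]
red [249 173  11  16 104] [529.33085789 122.06126236]
red [ 241  202   31  134 3775] [435.84057478 105.08201467]
[[250.6 183.1]
 [257.8 183.1]
 [235.9 241.9]
 [268.9 242. ]
 [237.9 345.7]
 [267.5 345.7]]
```

View pics/w4y.png

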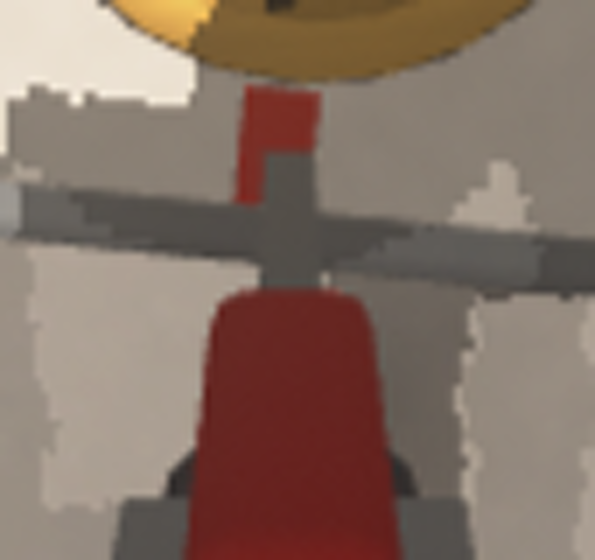

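apply_moves:
  commands:
    - [[0.055,0.003,0.0],[0,0,-0.032],0]
    - [[0.055,0.003,0.0],[0,0,-0.032],0]
    - [[0.055,0.003,0.02],[0,0,-0.032],0]
    - [[0.055,0.003,0.035],[0,0,-0.032],0]
    - [[0.055,0.003,0.035],[0,0,-0.032],0]
    - [[0.055,0.003,0.035],[0,0,-0.032],0]
    - [[0.055,0.003,0.035],[0,0,-0.032],0]
    - [[0.055,0.003,0.035],[0,0,-0.032],0]

```text
time: 6.65
ee_pos: [0.5784, 0.1252, 0.1767]
tcp_rot: [3.141, -0.002, 0.25]
wrist_force: [0.8, 0.4, -0.7]
finger_gap: 0.0111
```

Run:
```python
from h import *
s,p,r=tool();print(s['time'],p,s['tcp_rot'],s['finger_gap'],s['wrist_force'],s['moment'])
im=read_camera("wrist");cv2.imwrite("pics/w5z.png",cv2.resize(im[70:260,160:360],None,fx=3,fy=3,interpolation=cv2.INTER_CUBIC))
cv2.imwrite("pics/w5.png",im)
im=read_camera("scene");cv2.imwrite("pics/s5.png",im);cv2.imwrite("pics/s5z.png",cv2.resize(im[160:320,120:270],None,fx=3.7,fy=3.7,interpolation=cv2.INTER_CUBIC))
```

```text
6.65 [0.57835726 0.12515198 0.17673405] [ 3.14140153e+00 -2.22648963e-03  2.49945295e-01] 0.01110253059249247 [ 0.76516478  0.4460378  -0.6894867 ] [0.03227852 0.024188   0.02900654]
```

View pics/w5z.png

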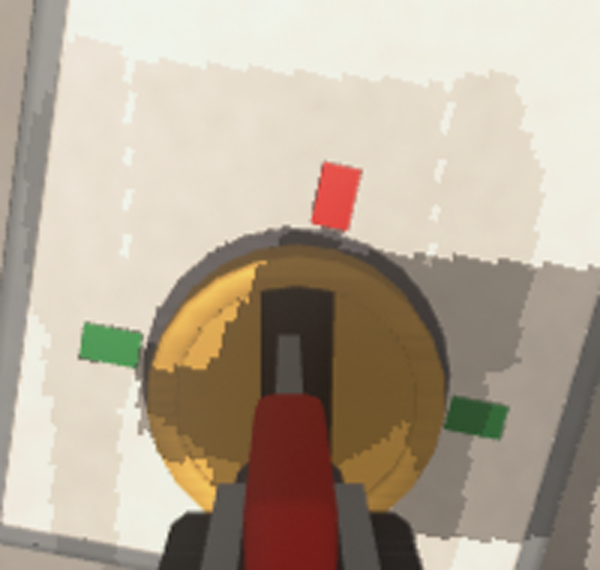

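View pics/s5z.png

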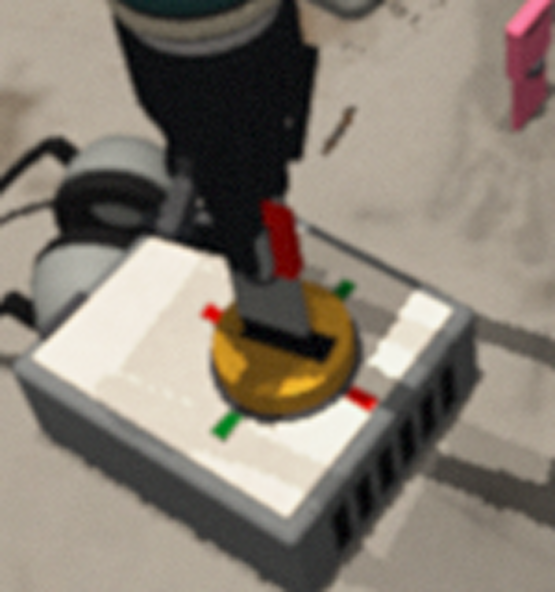

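Run:
```python
from h import *
s,p,r=tool()
f=lambda c,yaw,L,w,z:np.array([[c[0]+a*np.cos(yaw)-b*np.sin(yaw),c[1]+a*np.sin(yaw)+b*np.cos(yaw),z] for a,b in((-L,-w),(L,-w),(L,w),(-L,w))])
for n,off,k in(("wrist",(160,70),3),("scene",(120,160),3.7)):
    C=cam(n)
    im=cv2.imread("pics/"+("w5z" if n=="wrist" else "s5z")+".png")
    for P,col in((f([.5786,.1236],.2507,.030,.009,.104),(255,0,0)),(r.apply(np.array([[a,b,.056] for a,b in((-.02,-.0025),(.02,-.0025),(.02,.0025),(-.02,.0025))]))+p,(0,255,255))):
        q=((proj(C,P)-off)*k);print(n,q.round().tolist());cv2.polylines(im,[np.int32(q)],True,col,1)
    cv2.imwrite(f"pics/ov5{n}.png",im)
```

```text
wrist [[324.0, 509.0], [326.0, 284.0], [252.0, 284.0], [255.0, 509.0]]
wrist [[272.0, 499.0], [272.0, 339.0], [294.0, 339.0], [293.0, 499.0]]
scene [[340.0, 335.0], [240.0, 303.0], [225.0, 329.0], [325.0, 362.0]]
scene [[308.0, 331.0], [240.0, 309.0], [245.0, 302.0], [313.0, 324.0]]
```

View pics/ov5wrist.png

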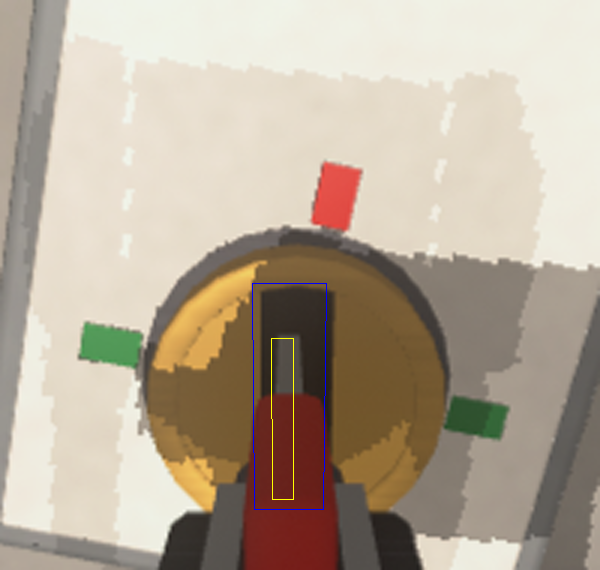

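View pics/ov5scene.png

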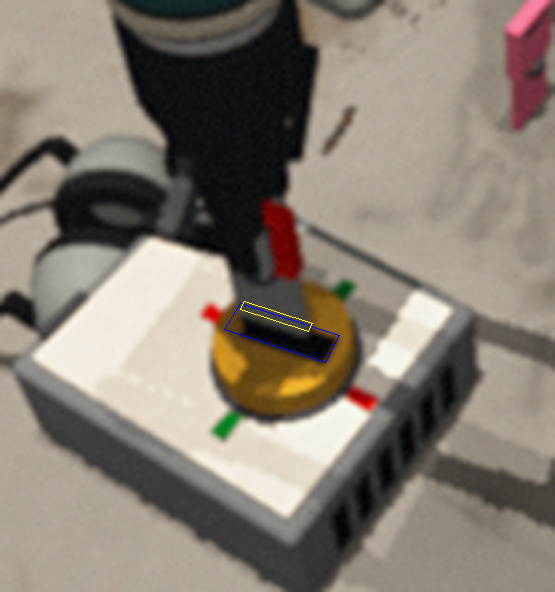

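Blade is parallel to the slot, about 2 mm left of its middle in the wrist view: blade (288,335), slot centre (297,335). I'll correct that and lower it.

apply_moves:
  commands:
    - [[-0.001,0.002,0.0],[0,0,0],0]
    - [[-0.001,0.002,0.005],[0,0,0],0]
    - [[-0.001,0.002,0.01],[0,0,0],0]
    - [[-0.001,0.002,0.015],[0,0,0],0]
    - [[-0.001,0.002,0.02],[0,0,0],0]
    - [[-0.001,0.002,0.024],[0,0,0],0]
    - [[-0.001,0.002,0.027],[0,0,0],0]
    - [[-0.001,0.002,0.029],[0,0,0],0]
    - [[-0.001,0.002,0.029],[0,0,0],0]
    - [[-0.001,0.002,0.029],[0,0,0],0]

```text
time: 7.58
ee_pos: [0.5771, 0.1228, 0.1466]
tcp_rot: [-3.142, 0.0, 0.25]
wrist_force: [-1.8, -0.0, 1.9]
finger_gap: 0.0111
```

Run:
```python
from h import *
s,p,r=tool();print(s['time'],p,s['tcp_rot'],s['finger_gap'],s['wrist_force'],s['moment'])
im=read_camera("wrist");cv2.imwrite("pics/w6z.png",cv2.resize(im[70:260,160:360],None,fx=3,fy=3,interpolation=cv2.INTER_CUBIC))
im=read_camera("scene");cv2.imwrite("pics/s6z.png",cv2.resize(im[160:320,120:270],None,fx=3.7,fy=3.7,interpolation=cv2.INTER_CUBIC))
```

```text
7.5833 [0.57710008 0.12279019 0.1465864 ] [-3.14157143e+00  1.76190631e-04  2.49850626e-01] 0.011052303405918043 [-1.82982454 -0.02387701  1.90170872] [-0.04143259  0.36344128 -0.0055192 ]
```

View pics/w6z.png

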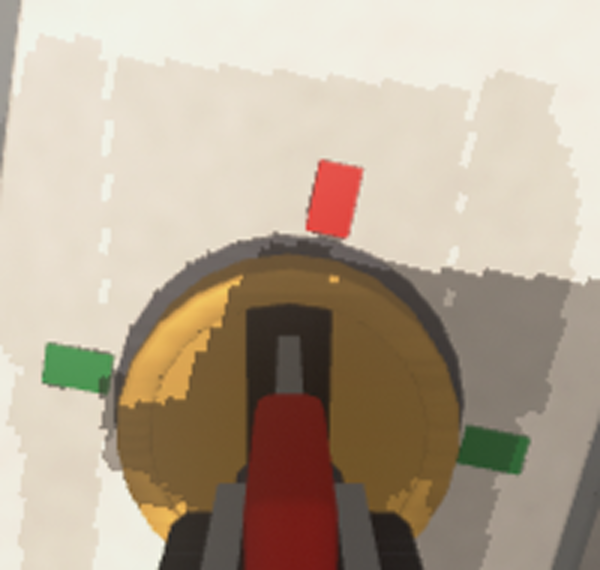

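View pics/s6z.png

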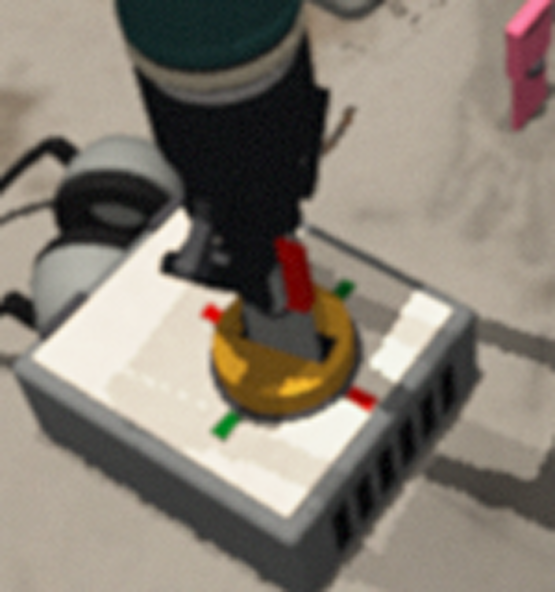

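apply_moves:
  commands:
    - [[0,0,0.001],[0,0,0],0]
    - [[0,0,0.002],[0,0,0],0]
    - [[0,0,0.003],[0,0,0],0]
    - [[0,0,0.003],[0,0,0],0]
    - [[0,0,0.003],[0,0,0],0]

```text
time: 8.1
ee_pos: [0.5774, 0.1229, 0.1464]
tcp_rot: [3.142, -0.001, 0.25]
wrist_force: [-7.3, -2.0, 16.1]
finger_gap: 0.0113
```

apply_moves:
  commands:
    - [[0,0.001,0],[0,0,0],0]
    - [[0,0.0015,0],[0,0,0],0]
    - [[0,-0.001,0],[0,0,0],0]
    - [[0,-0.0015,0],[0,0,0],0]
    - [[-0.001,0,0],[0,0,0],0]
    - [[-0.002,0,0],[0,0,0],0]
    - [[-0.002,0,0],[0,0,0],0]
    - [[-0.002,0,0],[0,0,0],0]

```text
time: 8.77
ee_pos: [0.577, 0.1227, 0.1465]
tcp_rot: [3.142, -0.004, 0.25]
wrist_force: [-2.8, -0.3, 12.3]
finger_gap: 0.0108
```

Run:
```python
from h import *
s,p,r=tool();print(s['time'],p,s['tcp_rot'],s['finger_gap'],s['wrist_force'],s['moment'])
C=cam("scene")
im=read_camera("scene");z=cv2.resize(im[210:270,170:230],None,fx=9,fy=9,interpolation=cv2.INTER_CUBIC)
# predicted blade edges for foot z=.0885, key at slot center; mark handle bottom/top
yaw=s['tcp_rot'][2]
for fz,col in((.0885,(0,255,255)),(.0925,(255,0,255))):
    c=p+r.apply([0.001,0,0])
    pts=np.array([[c[0]+a*np.cos(yaw)-b*np.sin(yaw),c[1]+a*np.sin(yaw)+b*np.cos(yaw),fz+h] for h in(.052,.100) for a,b in((-.023,-.006),(.023,-.006),(.023,.006),(-.023,.006))])
    q=(proj(C,pts)-[170,210]+.5)*9
    for k in range(2): cv2.polylines(z,[np.int32(q[4*k:4*k+4])],True,col,1)
cv2.imwrite("pics/s7z.png",z)
im=read_camera("wrist");cv2.imwrite("pics/w7.png",im)
```

```text
8.7667 [0.57697296 0.12272221 0.14648341] [ 3.14150216 -0.00449835  0.24976668] 0.010778656425139576 [-2.78835342 -0.34479284 12.33557004] [-5.66766612e-02  6.86527228e-01 -5.77872433e-04]
```

View pics/s7z.png

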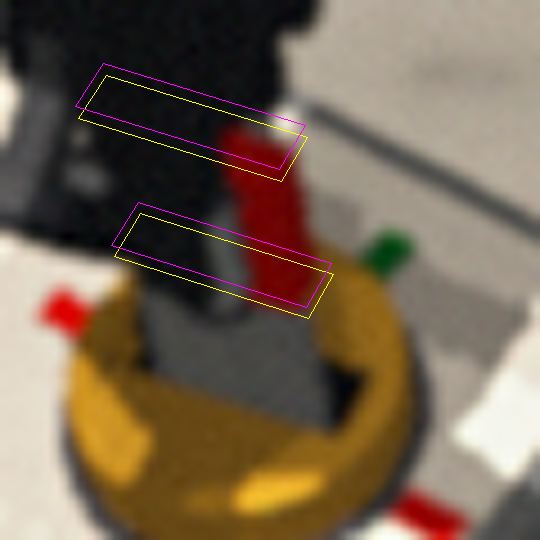

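View pics/w7.png

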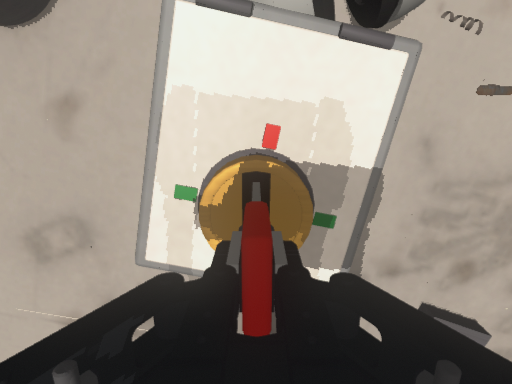

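The blade is seated: z doesn't move when wiggled, the press is 12 N, and the handle matches the full-depth prediction. I'm easing the press and turning counter-clockwise.

apply_moves:
  commands:
    - [[0.001,0,-0.001],[0,0,-0.018],0]
    - [[0.001,0,-0.001],[0,0,-0.036],0]
    - [[0.001,0,-0.001],[0,0,-0.054],0]
    - [[0.001,0,-0.001],[0,0,-0.072],0]
    - [[0.001,0,-0.001],[0,0,-0.09],0]
    - [[0.001,0,-0.001],[0,0,-0.108],0]
    - [[0.001,0,-0.001],[0,0,-0.126],0]
    - [[0.001,0,-0.001],[0,0,-0.144],0]
    - [[0.001,0,-0.001],[0,0,-0.162],0]
    - [[0.001,0,-0.001],[0,0,-0.18],0]
    - [[0.001,0,-0.001],[0,0,-0.2],0]
    - [[0.001,0,-0.001],[0,0,-0.22],0]

```text
time: 9.87
ee_pos: [0.5784, 0.1228, 0.1466]
tcp_rot: [3.138, -0.004, 0.944]
wrist_force: [-1.3, -0.4, 7.2]
finger_gap: 0.0116
```

Run:
```python
from h import *
s,p,r=tool();print(s['time'],p,s['tcp_rot'],s['finger_gap'],s['wrist_force'],s['moment'])
im=read_camera("wrist");cv2.imwrite("pics/w8z.png",cv2.resize(im[90:290,150:370],None,fx=3,fy=3,interpolation=cv2.INTER_CUBIC))
```

```text
9.8667 [0.57839675 0.1228404  0.14656983] [ 3.13782422 -0.00372515  0.94384013] 0.011559415384561813 [-1.28967597 -0.42408165  7.24867258] [-0.07841732 -0.01738202 -0.13217118]
```

View pics/w8z.png

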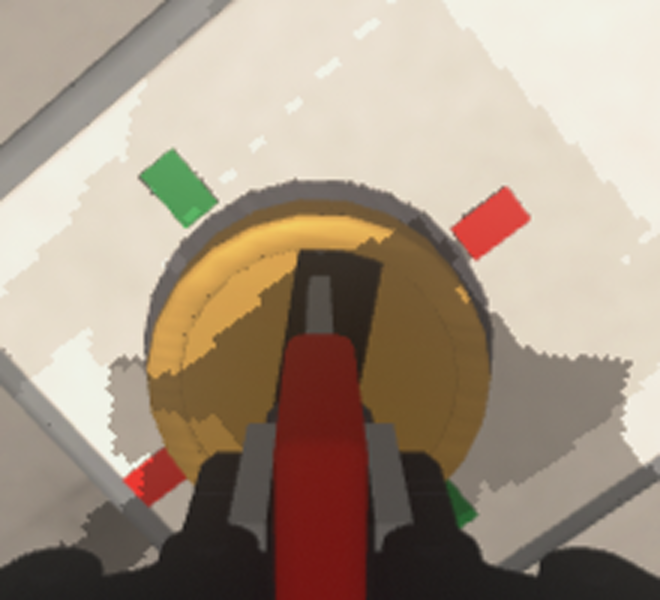

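apply_moves:
  commands:
    - [[0,0,0],[0,0,-0.02],0]
    - [[0,0,0],[0,0,-0.04],0]
    - [[0,0,0],[0,0,-0.06],0]
    - [[0,0,0],[0,0,-0.08],0]
    - [[0,0,0],[0,0,-0.1],0]
    - [[0,0,0],[0,0,-0.12],0]
    - [[0,0,0],[0,0,-0.14],0]
    - [[0,0,0],[0,0,-0.16],0]
    - [[0,0,0],[0,0,-0.18],0]
    - [[0,0,0],[0,0,-0.2],0]
    - [[0,0,0],[0,0,-0.22],0]
    - [[0,0,0],[0,0,-0.235],0]

```text
time: 10.92
ee_pos: [0.5789, 0.1229, 0.1465]
tcp_rot: [3.135, -0.0, 1.682]
wrist_force: [1.5, 0.1, 5.6]
finger_gap: 0.0114
```

apply_moves:
  commands:
    - [[0,0,0],[0,0,-0.005],0]
    - [[0,0,0],[0,0,-0.01],0]
    - [[0,0,0],[0,0,-0.01],0]
    - [[0,0,0],[0,0,-0.01],0]

```text
time: 11.25
ee_pos: [0.5789, 0.1229, 0.1466]
tcp_rot: [3.135, -0.0, 1.711]
wrist_force: [0.9, 0.1, 5.5]
finger_gap: 0.0112
```

```bash
cat > ang.py <<'E'
from h import *
import sys
s,p,r=tool();print(s['time'],p,s['tcp_rot'],s['finger_gap'],s['wrist_force'],s['moment'])
C=cam("wrist");im=read_camera("wrist");n=sys.argv[1];cv2.imwrite(f"pics/{n}.png",im);cv2.imwrite(f"pics/{n}z.png",cv2.resize(im[90:290,150:370],None,fx=3,fy=3,interpolation=cv2.INTER_CUBIC))
T=cam("top");t=read_camera("top");cv2.imwrite(f"pics/{n}top.png",t)
hsv=cv2.cvtColor(im,cv2.COLOR_BGR2HSV).astype(int);H,S,V=[hsv[...,i] for i in range(3)]
for nm,m in(("green",(H>50)&(H<90)&(S>100)),("red",((H<6)|(H>174))&(S>130)&(V>60))):
    k,l,st,ce=cv2.connectedComponentsWithStats(m.astype(np.uint8))
    for i in range(1,k):
        if 30<st[i,4]<1500:
            q=toplane(C,[ce[i]],.084)[0,:2]*1000;print(nm,ce[i].round(),q.round(1),"dir from cap",np.arctan2(q[1]-123.6,q[0]-578.6).round(3))
E
python3 ang.py w9
```

```text
11.25 [0.57894499 0.12293554 0.14657712] [ 3.13503886e+00 -1.60547553e-04  1.71059049e+00] 0.011173781084950577 [0.91429404 0.1340723  5.50781496] [ 0.02066863 -0.30510437  0.07612587]
green [263. 136.] [576.3 173.1] dir from cap 1.618
red [185. 201.] [527.2 119.4] dir from cap -3.06
red [325. 214.] [629.9 124.3] dir from cap 0.013
```

View pics/w9z.png

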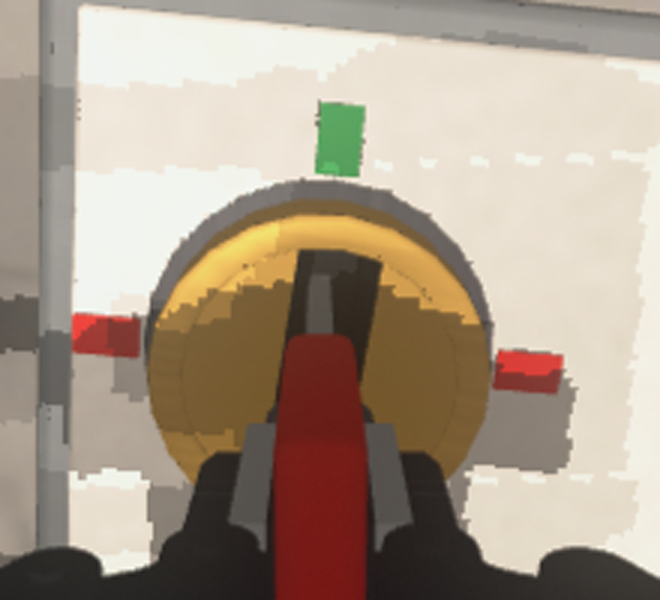

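```bash
cat > sl.py <<'E'
from h import *
import sys
C=cam("wrist")
def yaw(a,b,z=.105):
    q=toplane(C,np.array([a,b],float)/3+[150,90],z);d=q[0]-q[1];return np.arctan2(d[1],d[0])
v=list(map(float,sys.argv[1:]))
for i in range(0,len(v),4):print(yaw(v[i:i+2],v[i+2:i+4]))
E
python3 sl.py 300 250 275 410 382 262 360 400
python3 - <<'E'
import cv2
im=cv2.imread("pics/w9.png");cv2.imwrite("pics/w9y.png",cv2.resize(im[165:230,225:290],None,fx=9,fy=9,interpolation=cv2.INTER_CUBIC))
E
```

```text
1.5537994374129913
1.5760980294504292
```

View pics/w9y.png

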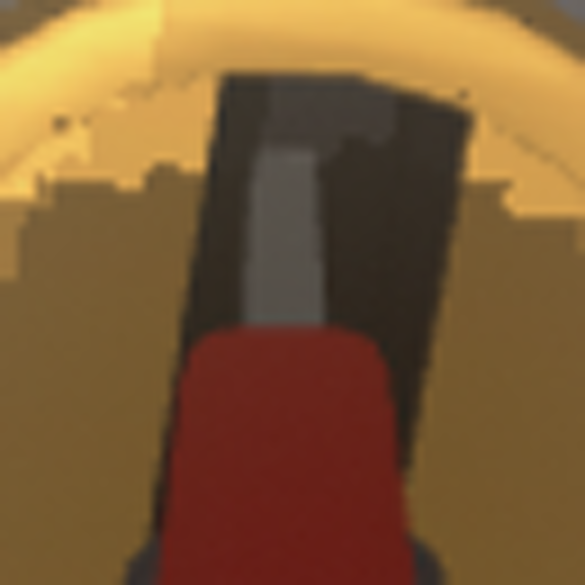

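Run:
```python
from h import *
C=cam("wrist")
for a,b in(((225,75),(155,520)),((470,115),(405,480))):
    q=toplane(C,np.array([a,b],float)/9+[225,165],.105);d=q[0]-q[1];print(np.arctan2(d[1],d[0]))
```

```text
1.5527927823579901
1.558216393725753
```

apply_moves:
  commands:
    - [[0,0,0],[0,0,-0.006],0]
    - [[0,0,0],[0,0,-0.012],0]
    - [[0,0,0],[0,0,-0.017],0]
    - [[0,0,0],[0,0,-0.017],0]
    - [[0,0,0],[0,0,-0.017],0]

```text
time: 11.77
ee_pos: [0.579, 0.1229, 0.1465]
tcp_rot: [3.135, 0.0, 1.764]
wrist_force: [1.6, 0.3, 5.9]
finger_gap: 0.0111
```

```bash
python3 ang.py w10
python3 - <<'E'
import cv2
im=cv2.imread("pics/w10.png");cv2.imwrite("pics/w10y.png",cv2.resize(im[120:230,215:300],None,fx=5.4,fy=5.4,interpolation=cv2.INTER_CUBIC))
E
```

```text
11.7667 [0.57895485 0.12294453 0.1465457 ] [3.13501389e+00 2.06859338e-04 1.76402756e+00] 0.011145527907929997 [1.59829011 0.30498325 5.89435627] [ 0.06270612 -0.35917528  0.00185819]
green [267. 137.] [576.2 173.1] dir from cap 1.618
red [185. 198.] [527.3 119.4] dir from cap -3.059
red [325. 217.] [630.1 124.3] dir from cap 0.013
```

View pics/w10y.png

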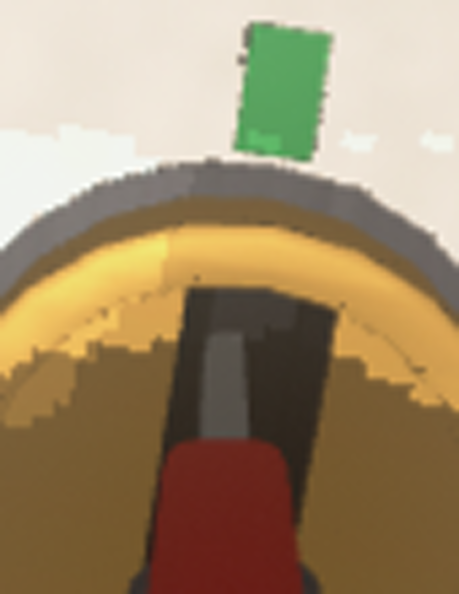

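Run:
```python
from h import *
C=cam("wrist")
for a,b,z in(((188,290),(150,550),.105),((337,315),(300,530),.105),((248,25),(235,150),.084),((331,35),(312,158),.084)):
    q=toplane(C,np.array([a,b],float)/5.4+[215,120],z);d=q[0]-q[1];print(np.arctan2(d[1],d[0]))
```

```text
1.6167507285195413
1.6176247335037817
1.6628723630663196
1.6261862095115325
```

apply_moves:
  commands:
    - [[0,0,0],[0,0,0],0.16]
    - [[0,0,0],[0,0,0],0.2]
    - [[0,0,0],[0,0,0],0.25]
    - [[0,0,0],[0,0,0],0.3]
    - [[0,0,0],[0,0,0],0.4]
    - [[0,0,0],[0,0,0],0.5]
    - [[0,0,0],[0,0,0],0.5]
    - [[0,0,0],[0,0,0],0.5]

```text
time: 12.53
ee_pos: [0.5761, 0.1225, 0.1442]
tcp_rot: [-3.141, 0.0, 1.764]
wrist_force: [0.1, -1.1, 0.7]
finger_gap: 0.0428
```

```bash
python3 ang.py w11
```

```text
12.5333 [0.57612439 0.12252371 0.14419203] [-3.14147180e+00  1.80693042e-05  1.76413350e+00] 0.04278188077508808 [ 0.112517   -1.08812994  0.66246996] [-0.00353965  0.01320181  0.02355165]
green [272. 137.] [576.3 173.1] dir from cap 1.617
green [245. 276.] [578.1  66.2] dir from cap -1.58
red [189. 199.] [527.3 119.4] dir from cap -3.059
red [330. 219.] [630.2 124.2] dir from cap 0.012
```

View pics/w11.png

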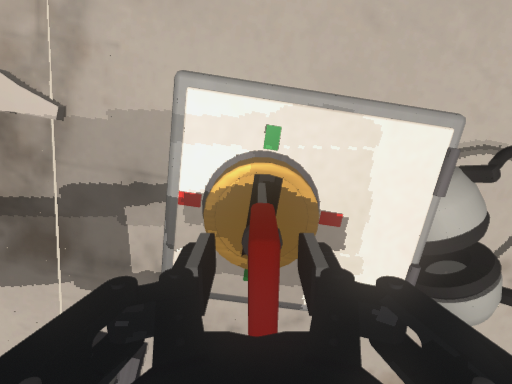

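The fingers are clear on both sides of the handle at (263,270), and the key stands. Retreating straight up.

apply_moves:
  commands:
    - [[0,0,-0.01],[0,0,0],0.5]
    - [[0,0,-0.025],[0,0,0],0.5]
    - [[0,0,-0.05],[0,0,0],0.5]
    - [[0,0,-0.08],[0,0,0],0.5]
    - [[0,0,-0.11],[0,0,0],0.5]
    - [[0,0,-0.14],[0,0,0],0.5]
    - [[-0.04,0,-0.14],[0,0,0],0.5]
    - [[-0.07,0,-0.14],[0,0,0],0.5]
    - [[-0.07,0,-0.14],[0,0,0],0.5]
    - [[-0.07,0,-0.14],[0,0,0],0.5]
    - [[-0.07,0,-0.14],[0,0,0],0.5]

```text
time: 13.55
ee_pos: [0.5894, 0.054, 0.2846]
tcp_rot: [3.142, -0.001, 1.763]
wrist_force: [0.2, -0.2, 0.5]
finger_gap: 0.0426
```

```bash
python3 ang.py w12
python3 - <<'E'
from h import *
im=read_camera("scene");cv2.imwrite("pics/s12.png",im);cv2.imwrite("pics/s12z.png",cv2.resize(im[180:320,110:270],None,fx=4,fy=4,interpolation=cv2.INTER_CUBIC))
im=cv2.imread("pics/w12.png");cv2.imwrite("pics/w12y.png",cv2.resize(im[60:210,190:330],None,fx=4,fy=4,interpolation=cv2.INTER_CUBIC))
E
```

```text
13.55 [0.58941591 0.05400272 0.28458439] [ 3.14154623e+00 -6.66514735e-04  1.76327339e+00] 0.04260355653563046 [ 0.24168618 -0.17273014  0.54630213] [-0.04948951  0.04856859  0.00183819]
green [266.  58.] [576.1 173.4] dir from cap 1.621
green [252. 153.] [580.8  70.9] dir from cap -1.529
red [260. 106.] [579.9 124.4] dir from cap 0.562
red [213. 101.] [527.3 119.7] dir from cap -3.065
red [304. 114.] [629.7 124.7] dir from cap 0.021
```

View pics/w12y.png

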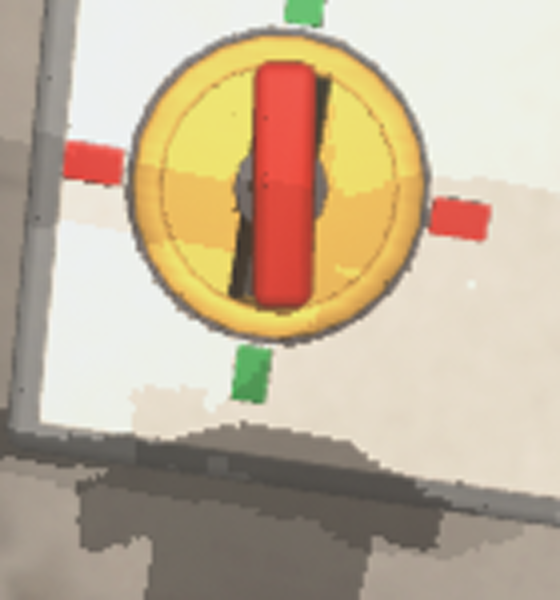

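View pics/s12z.png

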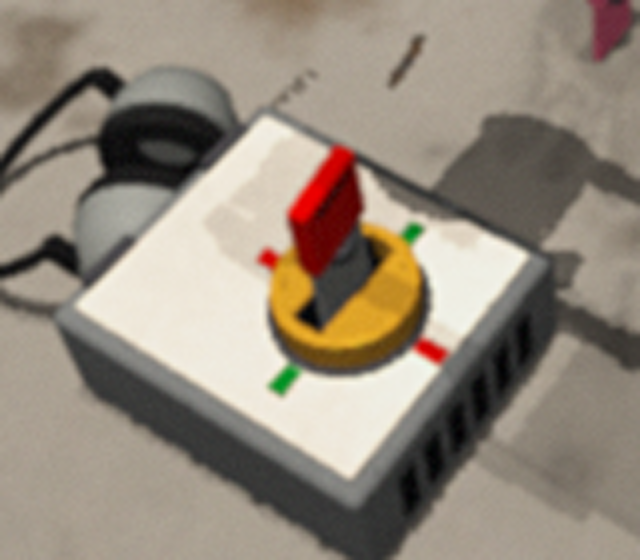

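The slot edges have the same slope as the line through the green marks (about 0.147 against 0.147). The key stands upright and fully down, and the gripper is clear.

```bash
python3 -c "
from bench import *
print(bot.close_job())"
```

```text
the job is handed in; nothing more can be done
None
```

The lock is turned to the green marks, and the blade key stands in its slot with the gripper clear; I handed the job in at about 14 s.

- **Key choice:** I took the larger red-handled key from its stand. I never touched the pink, purple and smaller red look-alikes or the yellow square key.
- **Seating:** I lowered the blade until it stopped. The height then did not change under a 12–16 N press or a small wiggle, and the scene picture matched a fully seated key. My own height estimate alone gave about 13.5 of the 15.5 mm depth, within its roughly 2 mm uncertainty.
- **Turn:** After the turn the slot's yaw measured 1.617 rad, against 1.617–1.621 for the green marks. That puts the lock at about 1.57 rad.
- **After letting go:** The pictures show the key standing upright in the slot, turned up to about 9 degrees from it by its play. The slot is still in line with the green marks.
- **Limits and judgement:** The highest wrist force I saw was about 18 N. No final check failed, and the hand-in gives no verdict.

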